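# Check that the block case is latched

### The arm

A 6-joint arm with a two-finger parallel gripper is mounted at the origin on a cart in front of the work surface, level with it; the furniture and walls round the work are solid. World frame = base frame: x ahead of the robot, y to its left, z up, the work surface at z = 0. Lengths are in mm, angles in rad, forces in N, time in s.
With the tool pointing down it reaches from about 300 to 775 mm from the base axis. Payload 14.6 kg.
Tool frame: the origin (TCP) lies between the finger pads; the fingertips stand ahead of it and the grasp point (between the pads) lies 11 mm behind it (tip_extent is the x of the fingertips in the tool frame, in mm); x points along the fingers, y is the direction in which the jaws open and shut, and the axes are right-handed (so a half turn about x gives the same grasp; the last joint's range is limited). The gripper opens to 94 mm and grips with 3 to 60 N. Pads are 16 mm wide; open, the fingers measure 119 mm over their backs; the gripper's body (75 mm by 177 mm) begins 78 mm behind the grasp point.
Start: joints at [1.265, 0.3, 1.521, -0, 1.321, -0.067], TCP at [130.093, 534.383, 213.446] pointing down, gripper open.
Joint ranges: [-3.03, 3.03], [-0.79, 2.21], [0.23, 2.52], [-1.04, 4.18], [0, 3.07], [-2.55, 2.55]. Speed limits (rad/s): [2.22, 2.22, 2.57, 3.14, 3.14, 3.14].

### API

Orientations are given as a unit quaternion [x, y, z, w].
In Python, from workcell import get_state, get_image, camera_params, sign_off, tip_extent gives the robot as it stands.
- The arm moves only by the tool jog_arm, never from a script. Its argument "series" is a list of rows, each an object of numbers: "x", "y", "z": the shift along the tool's x, y, z in cm; "wx", "wy", "wz": the turn, a rotation vector about the tool's x, y, z in rad. In form: [{"x": .., "y": .., "z": .., "wx": .., "wy": .., "wz": ..}, ...]. A call has exactly 5 rows; each row shifts and turns the commanded pose from where the row before left it, along the tool's axes as they then stand; what a row does not reach is not made up. A row lasts 1/12 s, in which the tool goes at most 41.7 mm and 7.16 degrees, less where a joint would pass 70% of its speed; a pose out of reach is approached as far as the arm can. A call with a gripper value outside its range is refused whole. "grip" is the gripper command: -1 is shut, 1 is fully open, values between are in proportion, set as the call begins (left out, the last holds). The fingers move at their own pace and stop on an object; "squeeze" is the grip in N (left out, the last holds). Time passes only in rows, so rows that do not move let the fingers close, or fill a call up. It gives the time, the measured TCP pose, the force and the opening at its end, in the units of the state.
- get_state(): the state, without advancing time (a new reading comes with each control period).
- get_image(name): name is "scene" or "top"; returns (picture, depth): 384x512x3 uint8, red, green, blue; 384x512 float32, mm along the optical axis (not along the pixel's ray), 0 where there is no reading.
- camera_params(name): a dict with "camera_matrix" (3x3 intrinsics, pixels), "camera_from_world" (4x4, takes a point from world to camera coordinates). Camera axes: x right, y up, looking along -z (the intrinsics and any distortion apply to the point x, -y, -z); pixel columns grow to the right and rows downward; lengths in mm; the calibration is good to about 2 mm. A picture is of the moment at which its call begins. camera_params takes no time and is no camera call.
- sign_off(): hands the job in, once; it reports no verdict.
The state is a dict: "clock": time; "joints": joint angles; "joint_vel": joint speeds; "joint_torque": joint torques, N m; "ee_pos": TCP position; "eef_rot": TCP orientation; "force": force on the tool from outside, world axes, zero at the start; "moment": the same for the moment, N m; "opening": finger opening in mm.
Only numpy, scipy, OpenCV 4.12 (cv2) and the standard library are available. Lean on these libraries where they do the work, as an engineer would, in place of code of your own. Each camera call takes 0.05 s, during which the arm holds its last target.

### The job

The shut wooden case with the brass knob on its lid may or may not have caught on its latch. Tug the lid upward by the knob: if it gives, press it back down until it latches fully shut; if the catch holds, leave it shut. Finish with the lid latched and the knob let go.

Things in the scene. Friction and masses are not known exactly. Their poses are not given: they have to be found in the camera images.
- knob_grip (a point): centre of the head of the round brass pull knob on the shut case's lid: head 24 mm across and 16 mm tall (the knob ends 9 mm above this point), on a 14 mm neck; the lid's top lies 21 mm below this point. z points out of the lid (up), x from the front (knob) edge to the hinge edge. The knob stands midway along the front edge, 22 mm behind it, 45 mm in front of the case's centre.
- case: the shut wooden case, 138 x 200 x 66 mm (x, y, z), fixed to the bench; origin at the centre of its underside, x from the front (knob) edge to the hinge edge, z up. A like case without a knob stands farther back: not this one. The lid has a roller catch inside. A lid that has not caught lifts with 2 N and, let go, falls back onto the roller.
- case_lid (a joint): lid angle (rad), grows as the lid rises about its far edge (111 mm behind, 38 mm below the knob's centre). 0: shut. A latched lid lies at 0, has 1.3 mm of play at the knob (to 0.012), then holds against 10 N and more. An uncaught one rests on the roller at 0.045 to 0.055, front edge 6 or 7 mm proud; pressed down on the knob with about 10 N it snaps past the roller and rests latched at 0.
Not all that is in view belongs to the job. What is shaped like the case but blue is not meant.

How it is judged (in metres and radians):
On the way:
1. the lid is tugged upward by its knob, held between the fingers: it is drawn up against the catch, or it gives and rises clear of the roller (distance between the grasp point and knob_grip below 0.022 m and (value of joint case_lid above 0.075 rad or value of joint case_lid between 0.007 and 0.025 rad)), for 0.15 s.
At the end, for the whole second after the job is handed in: the lid of the case is latched, within 0.015 rad (about 2 mm at its front edge) of fully shut, and the gripper has let go of it (value of joint case_lid below 0.015 rad and contact force between the fingers and case below 0.2 N); the robot touches nothing.
It also fails if it takes over 35 s, if anything falls off the work surface, if the arm or the gripper's body presses on something with over 40 N, if the wrist force passes 120 N, or if a joint passes its speed limit or range.

## Working session

There is one attempt and no reset: what is moved stays moved. The work goes in short steps, Python scripts to look and compute and a tool call to move; the robot and the scene stay as the last step left them, time stands still between calls to the robot, and variables do not carry over. Pictures are saved under pics/ and viewed, and the job is handed in when it is done.

Besides the shell and the picture viewer there is one more tool, called as name([rows], argument=value, ...), one row to a line, values as JSON. jog_arm: Moves the arm, as the interface text tells. Its arguments: {"type":"object","properties":{"series":{"type":"array"},"grip":{"type":"number"},"squeeze":{"type":"number"}},"required":["series"]}

```bash
mkdir -p pics
cat > h.py <<'E'
import numpy as np,cv2
from workcell import *
def P(name,u,v,z):
    c=camera_params(name);K=np.array(c["camera_matrix"]);T=np.array(c["camera_from_world"])
    p=np.array([(u-K[0,2])/K[0,0]*z,-(v-K[1,2])/K[1,1]*z,-z,1.])
    return (np.linalg.inv(T)@p)[:3]
def proj(name,X):
    c=camera_params(name);K=np.array(c["camera_matrix"]);T=np.array(c["camera_from_world"])
    p=T@np.append(X,1);return np.array([K[0,0]*p[0]/-p[2]+K[0,2],K[1,1]*p[1]/p[2]+K[1,2]])
E
python3 - <<'E'
from h import *
print(get_state(),tip_extent)
for n in("scene","top"):
    c=camera_params(n);print(n,{k:np.round(v,3).tolist() if not isinstance(v,str) else v for k,v in c.items()})
    im,d=get_image(n);cv2.imwrite(f"pics/{n}1.png",im[...,::-1]);np.savez(f"{n}1.npz",im=im,d=d)
E
```

```text
{'clock': 0.0, 'joints': array([ 1.26538344e+00,  3.00448337e-01,  1.52156118e+00, -2.42614580e-05,
        1.32072603e+00, -6.65927233e-02]), 'joint_vel': array([ 0.00098023, -0.00035967, -0.00075419,  0.00115909,  0.00137617,
       -0.00023237]), 'joint_torque': array([-1.57891176e-03, -5.31804407e+01, -3.52748144e+01,  7.07406714e-02,
        2.44121114e-02, -7.84901999e-05]), 'ee_pos': array([130.03484812, 534.14696027, 212.90723678]), 'eef_rot': array([ 0.08383439,  0.70213823, -0.08463168,  0.70200511]), 'force': array([0.05863662, 0.39491802, 0.18195716]), 'moment': array([ 0.00360698, -0.0160446 , -0.03676331]), 'opening': 93.96947553158122} 8.0
scene {'camera_matrix': [[401.678, 0.0, 254.022], [0.0, 401.678, 189.233], [0.0, 0.0, 1.0]], 'camera_from_world': [[0.597, -0.802, 0.005, -161.583], [0.531, 0.4, 0.747, -429.394], [-0.601, -0.443, 0.665, -490.014], [0.0, 0.0, 0.0, 1.0]]}
top {'camera_matrix': [[398.96, 0.0, 254.514], [0.0, 398.96, 199.353], [0.0, 0.0, 1.0]], 'camera_from_world': [[-0.019, -1.0, -0.017, 227.945], [0.983, -0.021, 0.183, -540.842], [-0.183, -0.013, 0.983, -838.056], [0.0, 0.0, 0.0, 1.0]]}
```

View pics/scene1.png

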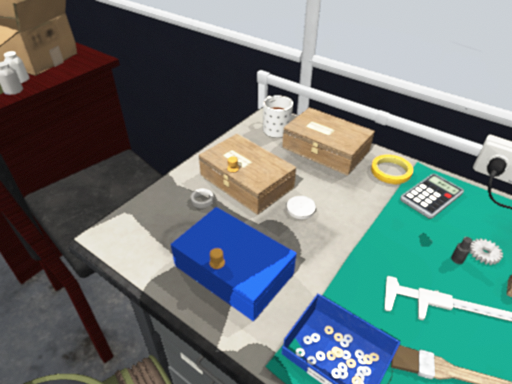

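View pics/top1.png

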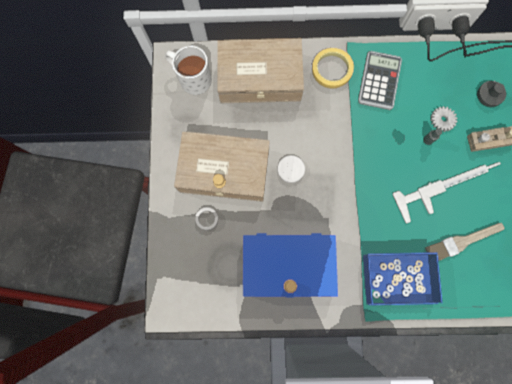

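The candidates are the wooden case with the brass knob (top view 219,179; scene 232,163), the wooden case without a knob (top 260,70), and the blue case with a knob (top 290,286). By the description I choose the first one.

Run:
```python
from h import *
a=np.load("top1.npz");b=np.load("scene1.npz")
c1=cv2.resize(a["im"][120:210,165:285],None,fx=5,fy=5,interpolation=2)
c2=cv2.resize(b["im"][130:215,190:305],None,fx=5,fy=5,interpolation=2)
cv2.imwrite("pics/c1.png",c1[...,::-1]);cv2.imwrite("pics/c2.png",c2[...,::-1])
print(np.round(a["d"][172:190:2,210:230:2]))
```

```text
[[887. 887. 885. 887. 888. 886. 887. 885. 888. 889.]
 [886. 887. 888. 859. 858. 888. 886. 887. 886. 887.]
 [886. 887. 855. 855. 854. 857. 857. 886. 886. 886.]
 [886. 888. 855. 854. 854. 852. 856. 884. 885. 885.]
 [884. 886. 853. 855. 854. 855. 852. 878. 885. 889.]
 [884. 883. 852. 852. 856. 855. 854. 878. 884. 882.]
 [885. 884. 876. 856. 854. 855. 866. 881. 882. 881.]
 [883. 883. 882. 880. 877. 878. 876. 879. 882. 883.]
 [883. 879. 882. 881. 882. 882. 878. 881. 882. 880.]]
```

View pics/c1.png

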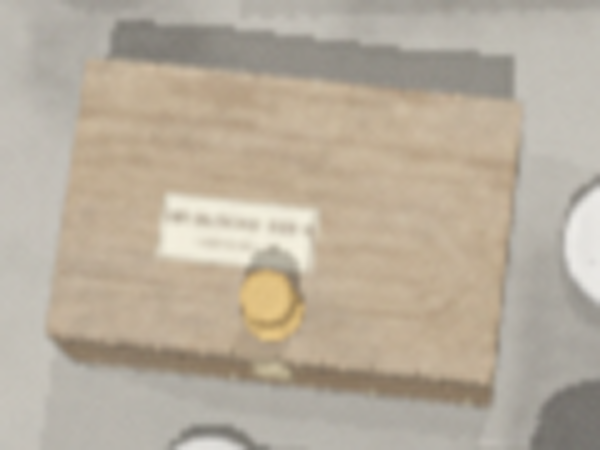

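View pics/c2.png

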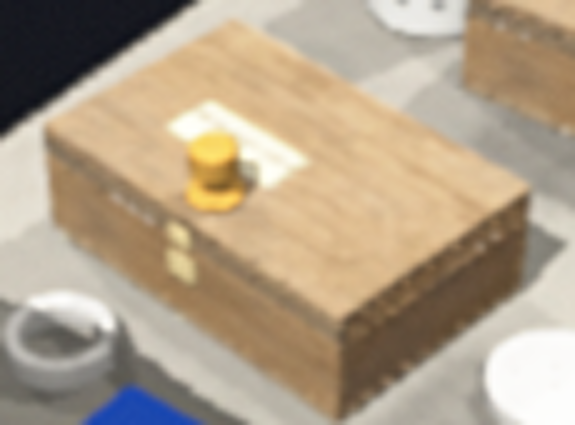

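Run:
```python
from h import *
a=np.load("top1.npz");d=a["d"]
b=np.load("scene1.npz")
print("knob top",P("top",218.2,178.4,np.median(d[176:181,216:221])))
kp=P("top",218.2,178.4,np.median(d[176:181,216:221]))
print("proj in scene",proj("scene",kp))
for n,(u,v) in dict(FL=(176,186),FR=(262.5,194.5),BL=(183,133.5),BR=(268,141)).items():
    z=np.median(d[int(v)-2 if n[0]=='F' else int(v)+1:int(v)+ (0 if n[0]=='F' else 3),int(u)+(1 if n[1]=='L' else -3):int(u)+(3 if n[1]=='L' else 0)])
    print(n,z,P("top",u,v,z))
# lid plane fit
pts=[P("top",u,v,d[v,u]) for v in range(142,184,2) for u in range(186,258,3) if not(207<u<232 and v>165)]
pts=np.array(pts);A=np.c_[pts[:,:2]-pts[:,:2].mean(0),np.ones(len(pts))]
s,*_=np.linalg.lstsq(A,pts[:,2],rcond=None);print(s,pts.mean(0),np.std(A@s-pts[:,2]))
# scene
w=[b["im"][155:172,222:245]]
print(np.round(b["d"][156:172:2,224:242:2]))
t=P("scene",190+213/5,130+143/5,np.median(b["d"][157:160,231:234]));print("scene knob top",t)
# benches, neighbours
for u,v in[(207,218),(291,168),(260,70)]:print(P("top",u,v,d[v,u]))
```

```text
knob top [584.4227195  293.39676039  95.85865967]
proj in scene [233.0764992  158.21064745]
FL 884.79504 [576.72144741 390.42191494  65.0100886 ]
FR 877.4447 [553.20890144 199.09980992  65.56930167]
BL 905.5602 [698.11750726 376.34547988  66.30049694]
BR 896.9156 [674.9917432  184.04051943  68.23527024]
[-0.95167488 -0.07546388 70.15051347] [632.85978003 290.80074355  70.15051347] 49.361549997821896
[[966. 965. 961. 963.   0. 915. 963. 962. 961.]
 [956. 959. 912. 908. 908. 910. 909. 958. 958.]
 [953. 953. 906. 904. 905. 902. 904. 950. 954.]
 [946. 949. 909. 903. 900. 900. 904. 912. 946.]
 [939. 946. 912. 906. 903. 904. 908. 914. 937.]
 [933. 936. 932. 907. 904. 908. 915. 929. 937.]
 [930. 931. 923. 923. 921. 920. 919. 925. 929.]
 [925. 921. 919. 919. 917. 916. 920. 920. 923.]]
scene knob top [582.53037965 293.24508668  95.97715792]
[512.72990574 329.92899427   0.88239734]
[626.01683122 130.03503475  12.57948521]
[848.91384411 198.37276245  66.93715967]
```

```bash
cat >> h.py <<'E'
from scipy.spatial.transform import Rotation as Ro
def to(target,yaw):
    s=get_state();R=Ro.from_quat(s["eef_rot"]);
    y=np.array([-np.sin(yaw),np.cos(yaw),0]);x=np.array([0,0,-1.])
    for sg in(1,-1):
        D=Ro.from_matrix(np.c_[x,sg*y,np.cross(x,sg*y)])
        print("rotvec tool",np.round((R.inv()*D).as_rotvec(),4))
        print(" shift cm in final frame",np.round(D.inv().apply(np.array(target)-s["ee_pos"])/10,3))
    print("shift cm now frame",np.round(R.inv().apply(np.array(target)-s["ee_pos"])/10,3))
    print(np.round(R.as_matrix(),3).tolist(),s["ee_pos"],s["force"],s["opening"],s["clock"],s["joints"])
E
python3 -c "
from h import *
to([584,293,150],-0.12)"
```

```text
rotvec tool [-0.1188 -0.0002  0.001 ]
 shift cm in final frame [  6.294 -18.51   47.959]
rotvec tool [3.0228e+00 1.5000e-03 3.0000e-04]
 shift cm in final frame [  6.294  18.51  -47.959]
shift cm now frame [  6.301 -12.69   49.815]
[[-0.0, 0.237, 0.972], [-0.001, 0.972, -0.237], [-1.0, -0.001, -0.0]] [130.01398611 534.18033048 212.93911524] [-0.02028798  0.19115018  0.11298896] 93.52072495348304 0.1 [ 1.26540758e+00  3.00414077e-01  1.52153021e+00  4.13169845e-05
  1.32067521e+00 -6.66340109e-02]
```

jog_arm([
  {"wx":-0.119},
  {"y":-1.3,"z":3.4},
  {"y":-1.3,"z":3.4},
  {"y":-1.3,"z":3.4},
  {"y":-1.3,"z":3.4},
], grip=0.2, squeeze=30)

```text
$.series[0]: bad value
```

jog_arm([
  {"y":-1.3,"z":3.4},
  {"y":-1.3,"z":3.4},
  {"y":-1.3,"z":3.4},
  {"y":-1.3,"z":3.4},
  {"y":-1.3,"z":3.4},
])

```text
$.series[0]: bad value
```

jog_arm([
  {"y":-1.3,"z":3.4,"x":1.2},
  {"y":-1.3,"z":3.4,"x":1.2},
  {"y":-1.3,"z":3.4,"x":1.2},
  {"y":-1.3,"z":3.4,"x":1.2},
  {},
])

```text
$.series[0]: bad value
```

```bash
python3 -c "
from h import *
to([584,293,83],-0.12)"
```

```text
rotvec tool [-0.1188 -0.0002  0.001 ]
 shift cm in final frame [ 12.994 -18.51   47.959]
rotvec tool [3.0228e+00 1.5000e-03 3.0000e-04]
 shift cm in final frame [ 12.994  18.51  -47.959]
shift cm now frame [ 13.001 -12.684  49.816]
[[-0.0, 0.237, 0.972], [-0.001, 0.972, -0.237], [-1.0, -0.001, -0.0]] [130.01398611 534.18033048 212.93911524] [-0.02028798  0.19115018  0.11298896] 93.52072495348304 0.1 [ 1.26540758e+00  3.00414077e-01  1.52153021e+00  4.13169845e-05
  1.32067521e+00 -6.66340109e-02]
```

All six fields are needed in each row.

jog_arm([
  {"x":0,"y":0,"z":0,"wx":-0.119,"wy":0,"wz":0},
  {"x":0,"y":-1.3,"z":3.4,"wx":0,"wy":0,"wz":0},
  {"x":0,"y":-1.3,"z":3.4,"wx":0,"wy":0,"wz":0},
  {"x":0,"y":-1.3,"z":3.4,"wx":0,"wy":0,"wz":0},
  {"x":0,"y":-1.3,"z":3.4,"wx":0,"wy":0,"wz":0},
], grip=0.2, squeeze=30)

```text
clock: 0.52
ee_pos: [260.0, 465.5, 213.2]
eef_rot: [0.042, 0.706, -0.042, 0.706]
force: [-0.7, 1.1, 0.5]
opening: 64.2
```

jog_arm([
  {"x":0,"y":-1.3,"z":3.4,"wx":0,"wy":0,"wz":0},
  {"x":0,"y":-1.3,"z":3.4,"wx":0,"wy":0,"wz":0},
  {"x":0,"y":-1.3,"z":3.4,"wx":0,"wy":0,"wz":0},
  {"x":0,"y":-1.3,"z":3.4,"wx":0,"wy":0,"wz":0},
  {"x":0,"y":-1.3,"z":3.4,"wx":0,"wy":0,"wz":0},
])

```text
clock: 0.93
ee_pos: [421.3, 380.4, 213.2]
eef_rot: [0.042, 0.706, -0.042, 0.706]
force: [0.4, 1.0, 0.3]
opening: 56.5
```

jog_arm([
  {"x":1.2,"y":-1.3,"z":3.4,"wx":0,"wy":0,"wz":0},
  {"x":1.2,"y":-1.3,"z":3.4,"wx":0,"wy":0,"wz":0},
  {"x":1.2,"y":-1.3,"z":3.4,"wx":0,"wy":0,"wz":0},
  {"x":1.2,"y":-1.3,"z":3.4,"wx":0,"wy":0,"wz":0},
  {"x":0,"y":0,"z":0,"wx":0,"wy":0,"wz":0},
])

```text
clock: 1.35
ee_pos: [552.0, 309.8, 161.8]
eef_rot: [0.043, 0.707, -0.045, 0.705]
force: [-0.6, 0.0, -0.3]
opening: 56.6
```

```bash
python3 -c "
from h import *
to([584,293,83],-0.12)"
```

```text
rotvec tool [-0.0041 -0.003   0.0029]
 shift cm in final frame [ 7.878 -1.281  3.38 ]
rotvec tool [3.1375 0.0046 0.0048]
 shift cm in final frame [ 7.878  1.281 -3.38 ]
shift cm now frame [ 7.871 -1.244  3.409]
[[-0.003, 0.124, 0.992], [-0.003, 0.992, -0.124], [-1.0, -0.003, -0.003]] [551.97997946 309.7671818  161.77572274] [-0.63541333  0.00560757 -0.25882313] 56.61306157847623 1.35 [ 4.53880563e-01  5.29367977e-01  1.32131739e+00 -8.51565736e-04
  1.29505974e+00 -9.92595049e-01]
```

jog_arm([
  {"x":0,"y":-0.6,"z":1.7,"wx":0,"wy":0,"wz":0},
  {"x":0,"y":-0.65,"z":1.7,"wx":0,"wy":0,"wz":0},
  {"x":1,"y":0,"z":0,"wx":0,"wy":0,"wz":0},
  {"x":1,"y":0,"z":0,"wx":0,"wy":0,"wz":0},
  {"x":0,"y":0,"z":0,"wx":0,"wy":0,"wz":0},
])

```text
clock: 1.77
ee_pos: [579.4, 297.2, 142.3]
eef_rot: [0.042, 0.707, -0.043, 0.704]
force: [-0.8, 0.1, -0.5]
opening: 56.6
```

```bash
python3 -c "
from h import *
to([584,293,83],-0.12)
for n in('scene','top'):
    im,d=get_image(n);
    c=im[90:230,150:320]
    cv2.imwrite('pics/%s2.png'%n,cv2.resize(c,None,fx=4,fy=4,interpolation=2)[...,::-1])
"
```

```text
rotvec tool [ 0.0004 -0.0038  0.0021]
 shift cm in final frame [ 5.934 -0.366  0.509]
rotvec tool [-3.1412 -0.0034 -0.006 ]
 shift cm in final frame [ 5.934  0.366 -0.509]
shift cm now frame [ 5.933 -0.353  0.532]
[[-0.004, 0.119, 0.993], [-0.002, 0.993, -0.119], [-1.0, -0.002, -0.004]] [579.38474537 297.24098889 142.33764792] [-0.82442787  0.05336842 -0.466702  ] 56.59273507586273 1.7667 [ 4.17731485e-01  5.87342327e-01  1.27869815e+00  1.28155123e-04
  1.27995220e+00 -1.03353424e+00]
```

View pics/scene2.png

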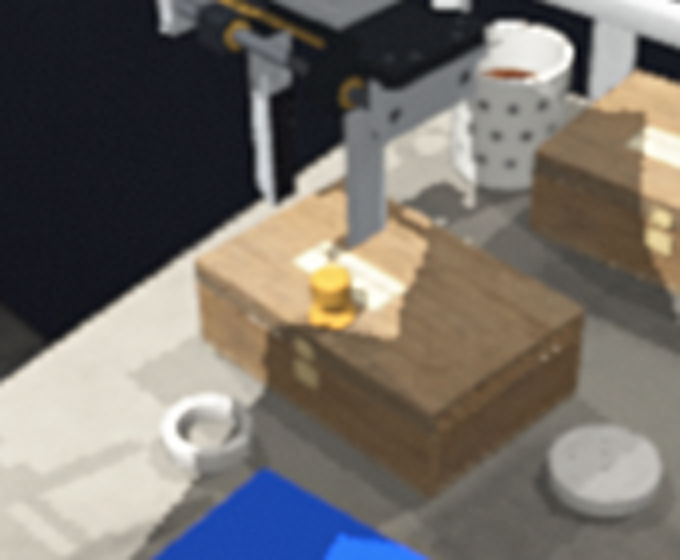

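The picture shows the gripper above the knob (scene crop 330,290) with the jaws along the case's length. I'll centre it and then go down.

jog_arm([
  {"x":0,"y":-0.35,"z":0.5,"wx":0,"wy":0,"wz":0},
  {"x":1,"y":0,"z":0,"wx":0,"wy":0,"wz":0},
  {"x":1,"y":0,"z":0,"wx":0,"wy":0,"wz":0},
  {"x":0,"y":0,"z":0,"wx":0,"wy":0,"wz":0},
  {"x":0,"y":0,"z":0,"wx":0,"wy":0,"wz":0},
])

```text
clock: 2.28
ee_pos: [585.1, 293.1, 124.4]
eef_rot: [0.042, 0.706, -0.043, 0.705]
force: [0.4, -0.7, -0.0]
opening: 56.1
```

```bash
python3 -c "
from h import *
to([584,293,83],-0.12)
"
```

```text
rotvec tool [ 0.0002 -0.0015  0.0009]
 shift cm in final frame [ 4.143 -0.024 -0.106]
rotvec tool [-3.1414e+00 -1.4000e-03 -2.4000e-03]
 shift cm in final frame [4.143 0.024 0.106]
shift cm now frame [ 4.143 -0.02  -0.1  ]
[[-0.002, 0.119, 0.993], [-0.001, 0.993, -0.119], [-1.0, -0.001, -0.001]] [585.07973619 293.11070908 124.43231651] [ 0.37514733 -0.65072018 -0.04028265] 56.0550417439975 2.2833 [ 4.08470618e-01  6.09737575e-01  1.28664745e+00 -4.05855691e-06
  1.24694321e+00 -1.04253881e+00]
```

Centred to within 1 mm. Descend 41 mm.

jog_arm([
  {"x":1.2,"y":0,"z":-0.1,"wx":0,"wy":0,"wz":0},
  {"x":1.2,"y":0,"z":0,"wx":0,"wy":0,"wz":0},
  {"x":1.0,"y":0,"z":0,"wx":0,"wy":0,"wz":0},
  {"x":0.6,"y":0,"z":0,"wx":0,"wy":0,"wz":0},
  {"x":0,"y":0,"z":0,"wx":0,"wy":0,"wz":0},
])

```text
clock: 2.7
ee_pos: [583.8, 293.0, 83.2]
eef_rot: [0.042, 0.707, -0.043, 0.705]
force: [-0.4, -0.5, -0.5]
opening: 56.7
```

```bash
python3 -c "
from h import *
to([584,293,83],-0.12)
im,d=get_image('scene');cv2.imwrite('pics/s3.png',cv2.resize(im[130:215,190:305],None,fx=6,fy=6,interpolation=2)[...,::-1])
"
```

```text
rotvec tool [ 0.0002 -0.0025  0.0015]
 shift cm in final frame [ 0.025 -0.     0.02 ]
rotvec tool [-3.1413e+00 -2.4000e-03 -4.0000e-03]
 shift cm in final frame [ 0.025  0.    -0.02 ]
shift cm now frame [ 0.025 -0.     0.021]
[[-0.003, 0.119, 0.993], [-0.001, 0.993, -0.119], [-1.0, -0.002, -0.003]] [583.79742773 293.02753934  83.24773638] [-0.44517448 -0.47746301 -0.48324704] 56.715489843632206 2.7 [ 4.09139177e-01  6.51202277e-01  1.32154374e+00 -1.65831200e-05
  1.17179556e+00 -1.04189014e+00]
```

View pics/s3.png

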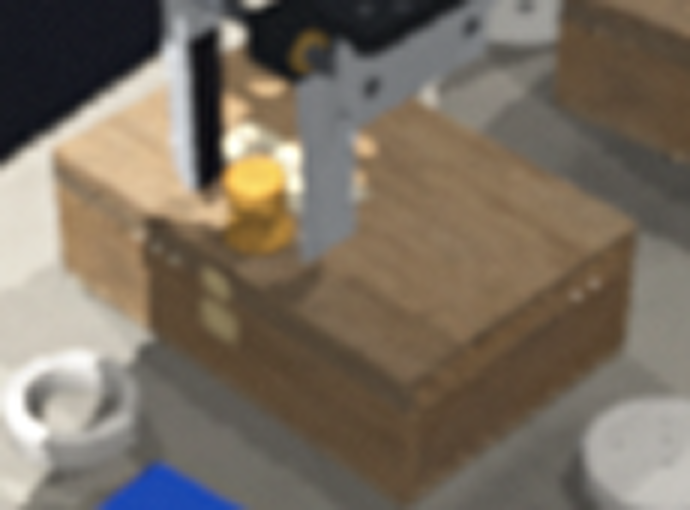

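The fingers straddle the knob (crop 258,200), with the tips clear of the lid. Close.

jog_arm([
  {"x":0,"y":0,"z":0,"wx":0,"wy":0,"wz":0},
  {"x":0,"y":0,"z":0,"wx":0,"wy":0,"wz":0},
  {"x":0,"y":0,"z":0,"wx":0,"wy":0,"wz":0},
  {"x":0,"y":0,"z":0,"wx":0,"wy":0,"wz":0},
  {"x":0,"y":0,"z":0,"wx":0,"wy":0,"wz":0},
], grip=-1, squeeze=30)

```text
clock: 3.17
ee_pos: [584.7, 293.5, 85.8]
eef_rot: [0.043, 0.706, -0.042, 0.706]
force: [1.3, 10.9, 0.0]
opening: 26.6
```

jog_arm([
  {"x":0,"y":0,"z":0,"wx":0,"wy":0,"wz":0},
  {"x":0,"y":0,"z":0,"wx":0,"wy":0,"wz":0},
  {"x":0,"y":0,"z":0,"wx":0,"wy":0,"wz":0},
  {"x":0,"y":0,"z":0,"wx":0,"wy":0,"wz":0},
  {"x":0,"y":0,"z":0,"wx":0,"wy":0,"wz":0},
])

```text
clock: 3.58
ee_pos: [584.8, 295.0, 86.0]
eef_rot: [0.043, 0.705, -0.041, 0.706]
force: [3.9, 11.1, -1.3]
opening: 22.9
```

jog_arm([
  {"x":0,"y":0.15,"z":0,"wx":0,"wy":0,"wz":0},
  {"x":-0.1,"y":0,"z":0,"wx":0,"wy":0,"wz":0},
  {"x":-0.1,"y":0,"z":0,"wx":0,"wy":0,"wz":0},
  {"x":0,"y":0,"z":0,"wx":0,"wy":0,"wz":0},
  {"x":0,"y":0,"z":0,"wx":0,"wy":0,"wz":0},
])

```text
clock: 4.0
ee_pos: [585.2, 295.1, 87.1]
eef_rot: [0.043, 0.705, -0.042, 0.706]
force: [6.2, 4.9, -7.9]
opening: 22.5
```

jog_arm([
  {"x":-0.1,"y":0,"z":0,"wx":0,"wy":0,"wz":0},
  {"x":0,"y":0,"z":0,"wx":0,"wy":0,"wz":0},
  {"x":0,"y":0,"z":0,"wx":0,"wy":0,"wz":0},
  {"x":0,"y":0,"z":0,"wx":0,"wy":0,"wz":0},
  {"x":0,"y":0,"z":0,"wx":0,"wy":0,"wz":0},
])

```text
clock: 4.42
ee_pos: [585.2, 295.0, 87.4]
eef_rot: [0.043, 0.706, -0.042, 0.706]
force: [10.0, 6.5, -13.1]
opening: 22.9
```

```bash
python3 -c "
from h import *
im,d=get_image('scene');cv2.imwrite('pics/s4.png',cv2.resize(im[130:215,190:305],None,fx=6,fy=6,interpolation=2)[...,::-1])
print(get_state())
"
```

```text
{'clock': 4.4667, 'joints': array([ 4.11033919e-01,  6.48859370e-01,  1.31500954e+00,  2.90621447e-04,
        1.17660353e+00, -1.03990173e+00]), 'joint_vel': array([ 0.000572  ,  0.00170755, -0.00101271, -0.00136792,  0.00134729,
        0.0022619 ]), 'joint_torque': array([-6.25683814e-01, -7.66894484e+01, -3.27746522e+01, -4.08644686e-01,
        3.14631835e+00, -4.28409409e-02]), 'ee_pos': array([585.18245445, 295.06054311,  87.37045783]), 'eef_rot': array([ 0.04265539,  0.70552496, -0.04212685,  0.70614472]), 'force': array([ 10.57795898,   6.14811116, -12.98230586]), 'moment': array([ 1.19596178, -1.95010458, -0.02524949]), 'opening': 22.95968061858525}
```

View pics/s4.png

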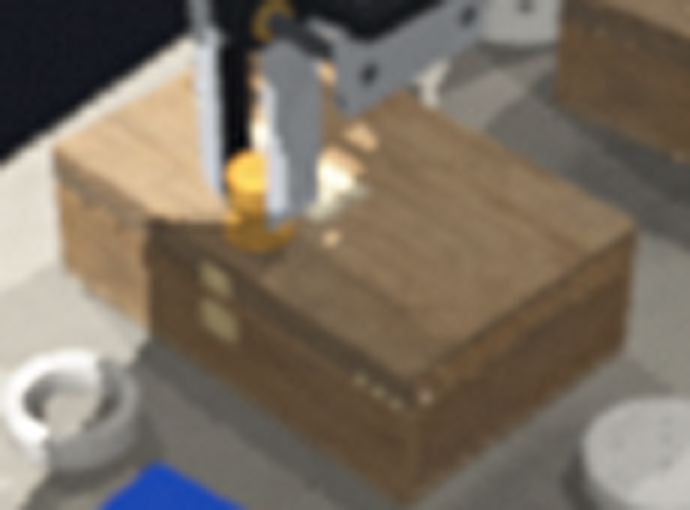

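The tug is met by 13 N, with the z rise stopping about 1.4 mm up. That matches the latched play; an uncaught lid would give at 2 N. The catch holds, so I'll ease back down and release.

jog_arm([
  {"x":0.1,"y":0,"z":0,"wx":0,"wy":0,"wz":0},
  {"x":0.1,"y":0,"z":0,"wx":0,"wy":0,"wz":0},
  {"x":0.1,"y":0.1,"z":0,"wx":0,"wy":0,"wz":0},
  {"x":0,"y":0,"z":0,"wx":0,"wy":0,"wz":0},
  {"x":0,"y":0,"z":0,"wx":0,"wy":0,"wz":0},
])

```text
clock: 4.88
ee_pos: [584.9, 295.4, 85.7]
eef_rot: [0.042, 0.706, -0.043, 0.706]
force: [-2.1, -4.2, 2.9]
opening: 23.0
```

jog_arm([
  {"x":0,"y":0,"z":0,"wx":0,"wy":0,"wz":0},
  {"x":0,"y":0,"z":0,"wx":0,"wy":0,"wz":0},
  {"x":0,"y":0,"z":0,"wx":0,"wy":0,"wz":0},
  {"x":0,"y":0,"z":0,"wx":0,"wy":0,"wz":0},
  {"x":0,"y":0,"z":0,"wx":0,"wy":0,"wz":0},
], grip=0.2)

```text
clock: 5.3
ee_pos: [584.8, 295.9, 85.4]
eef_rot: [0.042, 0.706, -0.042, 0.706]
force: [0.3, -0.7, -0.3]
opening: 52.7
```

Released. Now retreat straight up.

jog_arm([
  {"x":-0.5,"y":0,"z":0,"wx":0,"wy":0,"wz":0},
  {"x":-1.5,"y":0,"z":0,"wx":0,"wy":0,"wz":0},
  {"x":-2.5,"y":0,"z":0,"wx":0,"wy":0,"wz":0},
  {"x":-3,"y":0,"z":0,"wx":0,"wy":0,"wz":0},
  {"x":-3,"y":0,"z":0,"wx":0,"wy":0,"wz":0},
])

```text
clock: 5.72
ee_pos: [584.6, 295.8, 191.8]
eef_rot: [0.042, 0.706, -0.042, 0.706]
force: [0.3, -0.1, -0.5]
opening: 56.3
```

jog_arm([
  {"x":0,"y":2,"z":-3,"wx":0,"wy":0,"wz":0},
  {"x":0,"y":2,"z":-3,"wx":0,"wy":0,"wz":0},
  {"x":0,"y":2,"z":-3,"wx":0,"wy":0,"wz":0},
  {"x":0,"y":2,"z":-3,"wx":0,"wy":0,"wz":0},
  {"x":0,"y":0,"z":0,"wx":0,"wy":0,"wz":0},
])

```text
clock: 6.13
ee_pos: [471.2, 393.2, 191.3]
eef_rot: [0.041, 0.706, -0.04, 0.706]
force: [0.1, 0.4, 0.2]
opening: 56.4
```

jog_arm([
  {"x":0,"y":2,"z":-3,"wx":0,"wy":0,"wz":0},
  {"x":0,"y":2,"z":-3,"wx":0,"wy":0,"wz":0},
  {"x":0,"y":0,"z":0,"wx":0,"wy":0,"wz":0},
  {"x":0,"y":0,"z":0,"wx":0,"wy":0,"wz":0},
  {"x":0,"y":0,"z":0,"wx":0,"wy":0,"wz":0},
])

```text
clock: 6.55
ee_pos: [420.8, 436.3, 190.7]
eef_rot: [0.042, 0.706, -0.042, 0.706]
force: [-0.2, 0.5, 0.1]
opening: 56.4
```

```bash
python3 -c "
from h import *
im,d=get_image('scene');cv2.imwrite('pics/s5.png',cv2.resize(im[110:215,160:305],None,fx=5,fy=5,interpolation=2)[...,::-1])
print(get_state())
b=np.load('scene1.npz')
print(P('scene',232.6,158.6,np.median(d[157:160,231:234])))
im,d=get_image('top');a=np.load('top1.npz')
print(P('top',218.2,178.4,np.median(d[176:181,216:221])))
for u,v in[(185,184),(210,187),(250,190),(240,170)]:
  for q in(a['d'],d): print(u,v,P('top',u,v,np.median(q[v-1:v+2,u-1:u+2]))[2])
"
```

```text
{'clock': 6.6, 'joints': array([ 7.42281140e-01,  4.43012883e-01,  1.37975789e+00, -1.96269729e-04,
        1.31855311e+00, -7.08033937e-01]), 'joint_vel': array([-0.01206401,  0.00446974,  0.00022049, -0.00228324,  0.00034746,
        0.00242255]), 'joint_torque': array([ 1.22933138e+00, -6.13808084e+01, -3.52107453e+01,  7.55014177e-02,
        6.95832213e-02,  7.60197669e-03]), 'ee_pos': array([421.19496897, 435.9521277 , 190.63693805]), 'eef_rot': array([ 0.04257516,  0.70571082, -0.04253188,  0.70593954]), 'force': array([ 0.95945188,  0.0691248 , -0.35237243]), 'moment': array([-0.0857236 ,  0.00141074,  0.00079764]), 'opening': 56.859585487498556}
[584.3555645  294.79230938  94.15509873]
[584.4442546  293.40613984  95.77009433]
185 184 65.14482241218172
185 184 66.80316537232238
210 187 65.26922359475589
210 187 66.0047187749982
250 190 67.39619876664972
250 190 65.69603852140892
240 170 66.50602938856628
240 170 66.3377131012735
```

View pics/s5.png

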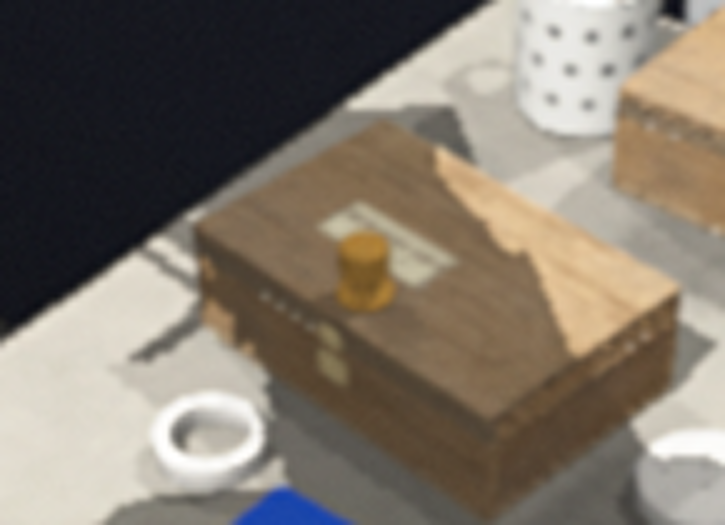

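The picture shows the lid flush with the case, the knob free (crop 362,270) and the arm clear. The lid's front edge measures about 66 mm high, which is its shut height.

```bash
python3 -c "
from workcell import *
print(sign_off())"
```

```text
the job is handed in; nothing more can be done
None
```

The lid had caught on its latch, so I tugged it once, left it shut and let go of the knob. I handed the job in at about 6.6 s, and the sign-off gives no verdict.

- **Tug:** I held the brass knob of the wooden case between the fingers and pulled upward. The gripper rose about 1.4 mm and then met a stiff 13 N. That matches the 1.3 mm play of a latched lid; an uncaught one would have lifted at about 2 N. I lowered it back, released the knob and moved the arm clear.
- **Last checks:** The force on the tool was near 0 N. The lid's front edge measured 66–67 mm high, which is the shut height, and the last picture shows it flush with the case.
- **Knob height:** The top camera read 95.8 mm and the scene camera 94.2 mm, against 96 mm expected. Both are well below the roughly 101 mm an uncaught lid would show.
- **Small mismatches:**
  - The knob sat about 2 mm to the side of where I had measured it, which gave an 11 N sideways push as the fingers closed. I corrected for it before tugging.
  - The measured tool height rose about 2.8 mm as the fingers closed, with no matching vertical force. I did not find the cause.

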